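Find the passed transit crate and push it to the dispatch line

ROBOT

A 6-joint arm with a two-finger parallel gripper is mounted at the origin on the work surface. World frame = base frame: x ahead of the robot, y to its left, z up, the work surface at z = 0. Lengths are in m, angles in rad, forces in N, time in s.
With the tool pointing down it reaches from about 0.375 to 0.975 m from the base axis. Payload 3.8 kg.
Tool frame: the origin (TCP) lies where the fingers leave the gripper's body, on its centre line; the fingertips stand 73 mm ahead of it and the grasp point (between the pads) lies 54 mm ahead of it (arm.grip_depth is the distance from the TCP to the grasp point, in m); x points along the fingers, y is the direction in which the jaws open and shut, and the axes are right-handed (so a half turn about x gives the same grasp; the last joint's range is limited). The gripper opens to 85 mm and grips with 20 to 120 N. Pads are 22 mm wide; open, the fingers measure 114 mm over their backs; the gripper's body (76 mm by 85 mm) begins 54 mm behind the grasp point. The pads swing forward as they close: fully open they stand 13 mm farther back than shut.
Start: joints at [1.205, 0.264, 1.604, -0, 1.274, -0.037], TCP at [0.218, 0.639, 0.304] pointing down, gripper open.
Joint ranges: [-2.63, 2.63], [-0.94, 2.18], [0.31, 2.57], [-1.31, 4.45], [0, 2.66], [-2.55, 2.55]. Speed limits (rad/s): [2.57, 2.57, 3.14, 3.14, 3.14, 3.14].

INTERFACE

Orientations are given as a unit quaternion [w, x, y, z].
In Python, from station import arm gives the robot as it stands.
- The arm moves only by the tool send_rows, never from a script. Its argument "targets" is text: rows parted by semicolons, each of 7 numbers parted by spaces: the shift along the world's x, y, z in m, then the turn, a rotation vector about the world's x, y, z in rad, then the closure, from 0 (fully open) to 1 (shut). In form: dx dy dz wx wy wz jaw; .... A call has 1 to 12 rows; each row is the pose to reach, as a shift and turn from the pose commanded when the call began; what a row does not reach only later rows make up. A row lasts 1/10 s, in which the tool goes at most 50 mm and 8.59 degrees, less where a joint would pass 70% of its speed; a pose out of reach is approached as far as the arm can. A call with a gripper value outside its range is refused whole. The fingers move at their own pace and stop on an object; "newtons" is the grip in N (left out, the last holds). Time passes only in rows, so rows that repeat a pose let the fingers close. It gives the time, the measured TCP pose, the force and the opening at its end, in the units of the state.
- arm.read_state(): the state, without advancing time (a new reading comes with each control period).
- arm.capture(name): name is "scene" or "side" or "wrist"; returns the picture (420x560x3 uint8, red, green, blue); there is no depth.
- arm.camera_info(name): a dict with "camera_matrix" (3x3 intrinsics, pixels), "view" (4x4, takes a point from world to camera coordinates). Camera axes: x right, y down, z forward; pixel columns grow to the right and rows downward; lengths in m; the calibration is good to about 2 mm. A picture is of the moment at which its call begins: read the wrist's pose just before it. camera_info takes no time and is no camera call; for the wrist camera it gives the pose at the moment of the call.
- arm.job_done(): hands the job in, once; it reports no verdict.
The state is a dict: "time_s": time; "joint_positions": joint angles; "joint_velocities": joint speeds; "tau": joint torques, N m; "tcp_pos": TCP position; "ee_rot": TCP orientation; "contact_force": force on the tool from outside, world axes, zero at the start; "torque": the same for the moment, N m; "width": finger opening in m.
Only numpy, scipy, OpenCV 4.12 (cv2) and the standard library are available. Lean on these libraries where they do the work, as an engineer would, in place of code of your own. Each camera call takes 0.05 s, during which the arm holds its last target.

TASK

One of the two grey transit crates bears the green 'passed' stamp on its underside. With the fingertips alone, tip one after the other towards the robot until it lies on its back with the underside facing out across the bench; only then push the stamped one, lying so, away along the bench until its underside stands on the yellow dispatch line, square with it. Leave the other lying where it was tipped, do not lift the crates or take them by the handles, and disturb nothing else.

Things in the scene. Friction and masses are not known exactly. Their poses are not given: they have to be found in the camera images.
- crate_1: Hard grey transit crate, 90 mm deep (its x), 130 wide (its y), 78 high, flat upright sides, about 0.7 kg, on four 4 mm rubber feet 3 mm in from its sides; latches on its far side, hinges on its flat near side, its back. Origin: centre of its underside, on the bench; x points away from the robot, z up. Pulled towards the robot high on its far side, it pivots on its near lower edge; past about 60 degrees it goes over by itself.
- crate_2: Second crate, just like the first (sizes, axes, origin); which of them stands at the left varies. Lying on its back a crate is 90 mm high and 78 deep, its x axis points up, its underside (z = 0 of its own frame) faces away from the robot and its lid faces the robot; hard plastic, it slides when the lid is pushed below about 40 mm above the bench.
- stamp (a point): Centre of the green stamp (64 x 78 mm, white tick) on the underside of one of the crates, within 4 mm of that crate's origin; the other crate's underside is plain dark grey. Cameras beyond the bench see it once the crate lies on its back.
- line: Dispatch line: yellow tape 30 mm wide (its x) and 620 mm long (its y), flat on the mat beyond the crates. Origin: its middle; x points across the tape, away from the robot.
- crate_1_mid (a point): Centre of the first crate's volume, 39 mm above its underside.
- crate_2_mid (a point): Centre of the second crate's volume, 39 mm above its underside.
- crate_1_handles: Two black bar handles, one on each end (+y and -y) of the first crate, standing out 18 mm, 32 mm above its underside; same origin as the crate. Not to be taken.
- crate_2_handles: The same on the second crate.
- heatsink: Bystander: black finned heat sink, 50 x 50 x 30 mm, between the crates.
- multimeter: Bystander: yellow handheld multimeter, 150 x 75 x 42 mm, lying at the right.
- attenuator: Bystander: aluminium block attenuator, 50 x 30 x 30 mm, beyond the line.
- spanner: Bystander: 140 mm spanner lying at the left.
- spray: Bystander: spray can, 48 mm across, 150 mm high, standing at the left.
- fan: Bystander: black fan, 60 x 60 x 20 mm, standing past the right end of the line.
- pot: Bystander: blue plastic cup, 70 mm across, 70 mm high, at the right.

How it is judged:
By the outcome, as a careful person would: the job done as asked, in the order asked, and still so for the second after the job is handed in, with the robot touching nothing.
It also fails if it takes over 70 s, if anything falls off the work surface, if the arm or the gripper's body presses on something with over 40 N, if the wrist force passes 120 N, or if a joint passes its speed limit or range.

## Working session

There is one attempt and no reset: what is moved stays moved. The work goes in short steps, Python scripts to look and compute and a tool call to move; the robot and the scene stay as the last step left them, time stands still between calls to the robot, and variables do not carry over. Pictures are saved under pics/ and viewed, and the job is handed in when it is done.

Besides the shell and the picture viewer there is one more tool, called after "Request:" in YAML: its name, and indented under it one key for each argument. send_rows: Moves the arm, as the interface text tells. Its arguments: {"type":"object","properties":{"targets":{"type":"string"},"newtons":{"type":"number"}},"required":["targets"]}

```bash
mkdir -p pics; ls; python3 - <<'E'
from station import arm
import cv2,numpy as np
s=arm.read_state();print({k:np.round(v,3) for k,v in s.items()})
for n in["scene","side","wrist"]:
    im=arm.capture(n);cv2.imwrite(f"pics/a_{n}.png",im[:,:,::-1])
    c=arm.camera_info(n);print(n,np.round(c["camera_matrix"],1).tolist(),np.round(c["view"],3).tolist())
E
```

```text
pics
{'time_s': np.float64(0.0), 'joint_positions': array([ 1.205,  0.265,  1.605,  0.   ,  1.274, -0.037]), 'joint_velocities': array([-0.001,  0.002, -0.002, -0.   , -0.   , -0.002]), 'tau': array([ 1.0000e-03, -5.1511e+01, -3.6732e+01,  0.0000e+00,  1.3000e-02,
        0.0000e+00]), 'tcp_pos': array([0.218, 0.638, 0.303]), 'ee_rot': array([ 0.697,  0.115,  0.698, -0.117]), 'contact_force': array([ 0.235, -0.309,  0.763]), 'torque': array([0.013, 0.018, 0.04 ]), 'width': np.float64(0.085)}
scene [[407.8, 0.0, 280.5], [0.0, 407.8, 206.6], [0.0, 0.0, 1.0]] [[-0.588, 0.809, -0.015, 0.355], [0.5, 0.349, -0.793, -0.262], [-0.636, -0.474, -0.609, 1.627], [0.0, 0.0, 0.0, 1.0]]
side [[401.6, 0.0, 277.0], [0.0, 401.6, 205.3], [0.0, 0.0, 1.0]] [[0.992, -0.126, 0.015, -0.627], [-0.065, -0.604, -0.794, 0.077], [0.109, 0.787, -0.608, 1.197], [0.0, 0.0, 0.0, 1.0]]
wrist [[303.3, 0.0, 278.3], [0.0, 303.3, 208.5], [0.0, 0.0, 1.0]] [[0.324, 0.946, -0.002, -0.672], [0.906, -0.31, 0.289, -0.037], [0.273, -0.096, -0.957, 0.38], [0.0, 0.0, 0.0, 1.0]]
```

View pics/a_scene.png

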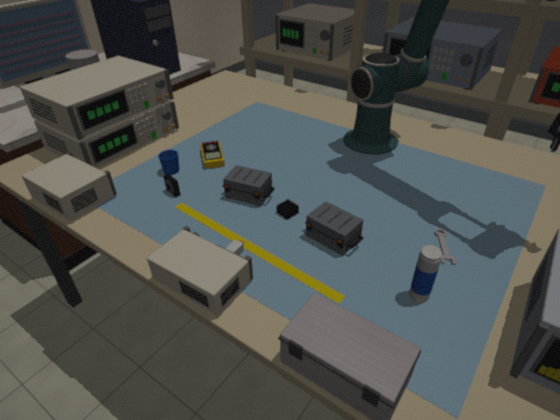

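View pics/a_side.png

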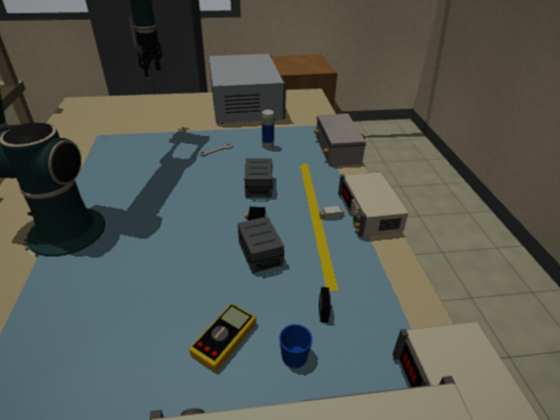

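View pics/a_wrist.png

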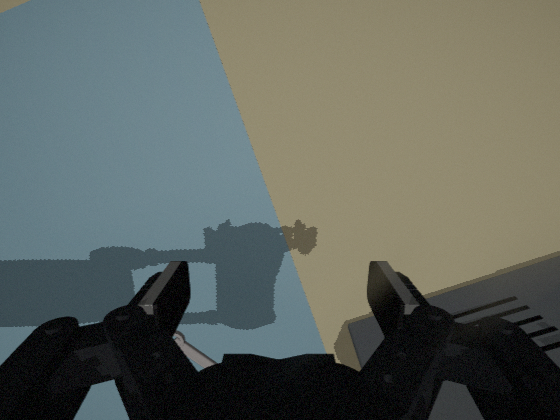

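The scene view shows the crates at about (248,184) and (334,226), the line from (178,207) to (340,297), the heatsink at (288,208) and the attenuator at (235,247). In the side view the crates are at (259,175) and (261,243). I'll zoom in to find the corners.

```bash
cat > h.py <<'E'
import numpy as np,cv2
from station import arm
def cam(n):
    c=arm.camera_info(n);return np.array(c["camera_matrix"]),np.array(c["view"])
def ray(n,px):
    K,V=cam(n);R,t=V[:3,:3],V[:3,3]
    d=R.T@np.linalg.inv(K)@np.array([px[0],px[1],1.]);return -R.T@t,d
def plane(n,px,z):
    o,d=ray(n,px);return o+d*(z-o[2])/d[2]
def proj(n,p):
    K,V=cam(n);q=K@(V[:3,:3]@np.array(p)+V[:3,3]);return q[:2]/q[2]
def crop(im,x0,y0,w,h,f,name):
    c=im[y0:y0+h,x0:x0+w]
    c=cv2.resize(c,None,fx=f,fy=f,interpolation=cv2.INTER_CUBIC)
    c=np.clip(c.astype(float)*1.8,0,255).astype(np.uint8)
    cv2.imwrite(name,c)
def yellow(im):
    # im BGR
    hsv=cv2.cvtColor(im,cv2.COLOR_BGR2HSV)
    return cv2.inRange(hsv,(22,150,90),(35,255,255))
E
python3 - <<'E'
from h import *
sc=cv2.imread('pics/a_scene.png');sd=cv2.imread('pics/a_side.png')
crop(sc,210,155,160,100,5,'pics/b_scene.png')
crop(sd,220,140,100,140,4,'pics/b_side.png')
for n,im in(("scene",sc),("side",sd)):
    m=yellow(im);k,l,st,c=cv2.connectedComponentsWithStats(m)
    for i in range(1,k):
        if st[i,4]>100:
            ct=cv2.findContours((l==i).astype(np.uint8),0,1)[0][0]
            r=cv2.minAreaRect(np.array([plane(n,p[0],0.0)[:2] for p in ct],np.float32))
            print(n,st[i],np.round(r[0],4),np.round(r[1],4),r[2])
E
```

```text
scene [ 176  203  168  100 1405] [ 0.7488 -0.0059] [0.6171 0.0266] 86.61177062988281
side [ 300  164   38  127 1149] [ 0.7537 -0.0047] [0.6164 0.029 ] 86.64159393310547
side [190 307  65  59 350] [ 0.4558 -0.4068] [0.1548 0.075 ] 49.74282455444336
```

View pics/b_scene.png

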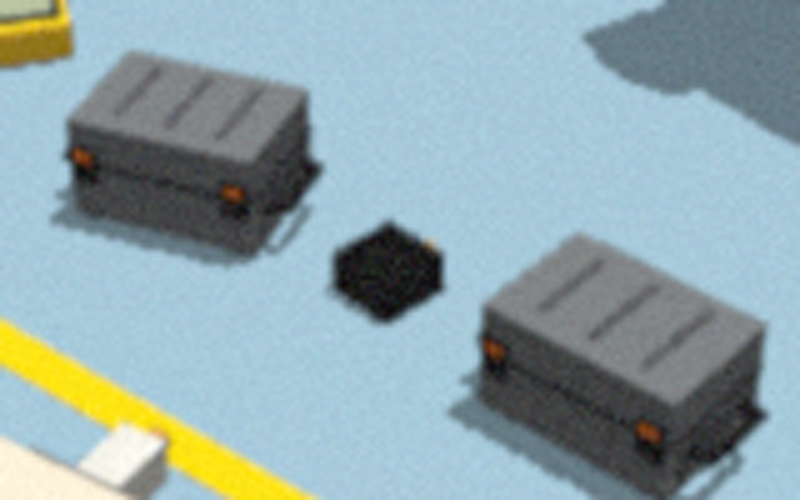

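View pics/b_side.png

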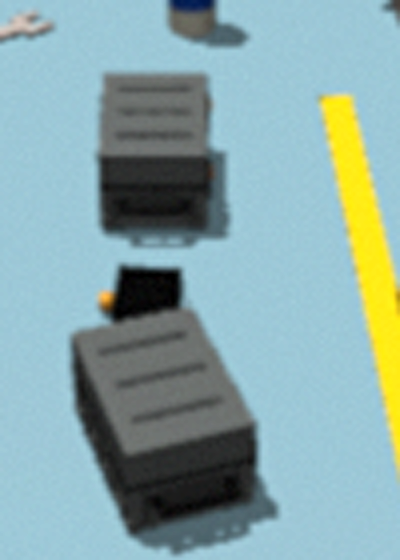

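```bash
python3 - <<'E'
from h import *
A={'R_scene':('scene',[(130,52),(308,90),(255,162),(70,122)],5,(210,155)),
'L_scene':('scene',[(580,234),(765,325),(678,407),(484,305)],5,(210,155)),
'L_side':('side',[(105,74),(207,74),(210,157),(100,157)],4,(220,140)),
'R_side':('side',[(73,335),(190,310),(255,425),(128,458)],4,(220,140))}
for k,(n,P,f,o) in A.items():
    q=np.array([plane(n,((p[0]+.5)/f-.5+o[0],(p[1]+.5)/f-.5+o[1]),.078)[:2] for p in P],np.float32)
    r=cv2.minAreaRect(q)
    print(k,np.round(q,3).tolist(),'c',q.mean(0),'sz',np.round(r[1],3),r[2])
for n,p in(('scene',(385.,280.)),('side',(148,292))):
    f,o=(5,(210,155)) if n=='scene' else (4,(220,140))
    print('heat',plane(n,(p[0]/f+o[0],p[1]/f+o[1]),.015))
P=(145,450);print('att',plane('scene',(125/5+210,445/5+155),.03), plane('side',(332,212),.02))
# other bystanders
print('pot',plane('side',(295,345),.035),'fan',plane('side',(325,304),.03), 'spray',plane('scene',(425,275),.075),'spanner',plane('scene',(444,246),0))
E
```

```text
R_scene [[0.5350000262260437, -0.23199999332427979], [0.5049999952316284, -0.1080000028014183], [0.5879999995231628, -0.08500000089406967], [0.6200000047683716, -0.20800000429153442]] c [ 0.5617912  -0.15845978] sz [0.088 0.129] 14.546449661254883
L_scene [[0.5370000004768372, 0.11500000208616257], [0.5509999990463257, 0.2409999966621399], [0.6380000114440918, 0.23399999737739563], [0.6240000128746033, 0.10499999672174454]] c [0.5876366  0.17383724] sz [0.13  0.087] 84.19459533691406
L_side [[0.5519999861717224, 0.23600000143051147], [0.6399999856948853, 0.22699999809265137], [0.628000020980835, 0.09799999743700027], [0.5400000214576721, 0.10700000077486038]] c [0.5898706  0.16725567] sz [0.13  0.089] 84.48974609375
R_side [[0.5070000290870667, -0.11299999803304672], [0.5910000205039978, -0.09399999678134918], [0.6200000047683716, -0.21699999272823334], [0.5360000133514404, -0.23800000548362732]] c [ 0.56362677 -0.16571689] sz [0.087 0.128] 12.92196273803711
heat [0.57318418 0.00268656 0.015     ]
heat [0.56984667 0.00625668 0.015     ]
att [ 0.78936855 -0.01834455  0.03      ] [ 0.80277777 -0.02016953  0.02      ]
pot [ 0.60981692 -0.48123596  0.035     ] fan [ 0.69947921 -0.37704159  0.03      ] spray [0.64807203 0.45193263 0.075     ] spanner [0.43535241 0.44277563 0.        ]
```

```bash
cat >> h.py <<'E'
from scipy.spatial.transform import Rotation as Ro
def st():
    s=arm.read_state();q=s["ee_rot"];R=Ro.from_quat([q[1],q[2],q[3],q[0]])
    return s,np.array(s["tcp_pos"]),R
def want(yaw,tilt):
    # tool x down, tilted forward by tilt toward heading yaw; tool y along heading-left or right
    out=[]
    for sgn in(1,-1):
        f=np.array([np.sin(tilt),0,-np.cos(tilt)]);y=np.array([0,sgn,0.]);z=np.cross(f,y)
        out.append(Ro.from_euler('z',yaw)*Ro.from_matrix(np.c_[f,y,z]))
    return out
def turn(R,yaw,tilt):
    return min(((w*R.inv()).as_rotvec() for w in want(yaw,tilt)),key=np.linalg.norm)
E
python3 - <<'E'
from h import *
s,p,R=st();print(p,np.round(R.as_matrix(),3))
for y in(-5.7,13.7):print(turn(R,np.radians(y),0))
E
```

```text
[0.21782731 0.63841454 0.30283145] [[-0.001  0.323  0.946]
 [-0.002  0.946 -0.323]
 [-1.    -0.002 -0.   ]]
[ 0.00172649 -0.00042685  0.22934578]
[ 1.79385721e-03 -1.31327261e-04  5.67939565e-01]
```

Request:
send_rows:
  targets: "0.447 -0.475 0 0 0 0.229 0.55;0.447 -0.475 0 0 0 0.229 0.55;0.447 -0.475 0 0 0 0.229 0.55;0.447 -0.475 0 0 0 0.229 0.55;0.447 -0.475 0 0 0 0.229 0.55;0.447 -0.475 0 0 0 0.229 0.55;0.447 -0.475 0 0 0 0.229 0.55;0.447 -0.475 0 0 0 0.229 0.55;0.447 -0.475 0 0 0 0.229 0.55;0.447 -0.475 0 0 0 0.229 0.55;0.447 -0.475 0 0 0 0.229 0.55;0.447 -0.475 0 0 0 0.229 0.55"

```text
time_s: 1.35
tcp_pos: [0.6301, 0.2001, 0.3036]
ee_rot: [0.706, 0.035, 0.706, -0.035]
contact_force: [0.2, 1.3, 0.3]
width: 0.0382
```

Request:
send_rows:
  targets: "0 0 0 0 0 0 0.55;0 0 0 0 0 0 0.55"

```text
time_s: 1.55
tcp_pos: [0.6296, 0.2006, 0.3031]
ee_rot: [0.706, 0.036, 0.707, -0.036]
contact_force: [-0.7, -0.0, 0.4]
width: 0.0385
```

Request:
send_rows:
  targets: "0.035 -0.037 0 0 0 0 0.55;0.035 -0.037 -0.04 0 0 0 0.55;0.035 -0.037 -0.08 0 0 0 0.55;0.035 -0.037 -0.11 0 0 0 0.55;0.035 -0.037 -0.13 0 0 0 0.55;0.035 -0.037 -0.14 0 0 0 0.55;0.035 -0.037 -0.14 0 0 0 0.55"

```text
time_s: 2.25
tcp_pos: [0.6623, 0.1659, 0.1619]
ee_rot: [0.705, 0.034, 0.708, -0.035]
contact_force: [0.3, -0.7, 0.1]
width: 0.0382
```

```bash
python3 - <<'E'
from h import *
s,p,R=st();print(p,turn(R,np.radians(-5.7),0))
for n in["scene","side","wrist"]:
    im=arm.capture(n)[:,:,::-1];cv2.imwrite(f"pics/c_{n}.png",im)
    if n!='wrist':
        c=proj(n,(.6,.17,.1)).astype(int);crop(im,max(c[0]-70,0),c[1]-60,140,110,5,f"pics/c2_{n}.png")
E
```

```text
[0.66228476 0.16593277 0.1619192 ] [ 0.00055022 -0.0038607  -0.00120898]
```

View pics/c2_scene.png

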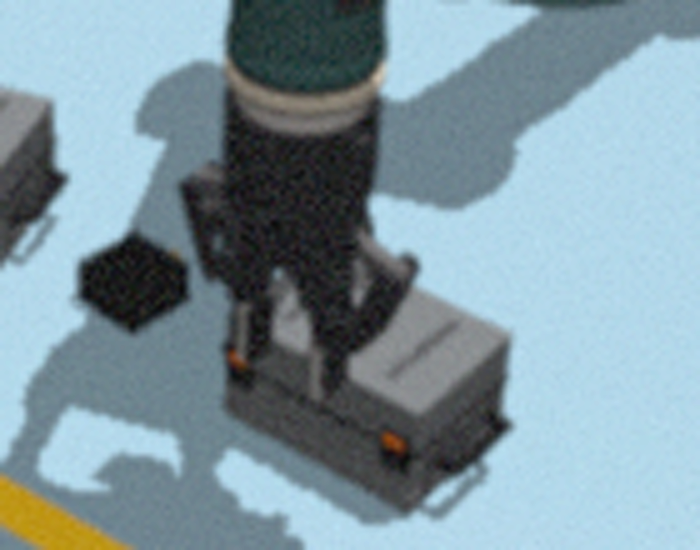

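View pics/c2_side.png

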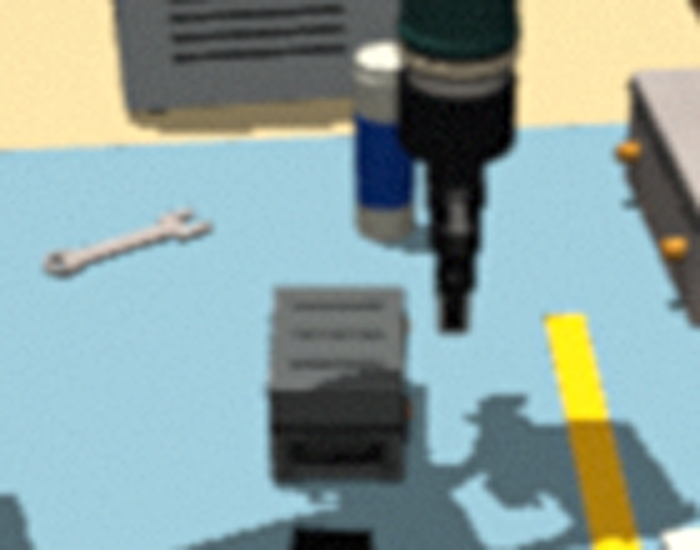

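View pics/c_wrist.png

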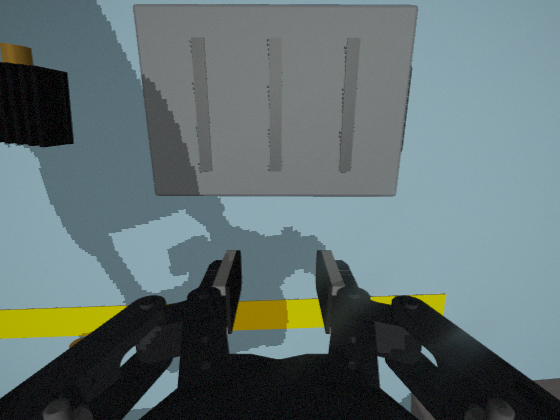

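The scene, side and wrist views show the open fingers behind the left crate's far face. They are between the latches, and in the wrist view the crate's middle column is about 276 against 278 for the fingers. I'll descend and make contact.

Request:
send_rows:
  targets: "0 0 -0.02 0 0 0 0.55;0 0 -0.032 0 0 0 0.55;-0.005 0.0005 -0.032 0 0 0 0.55;-0.009 0.001 -0.032 0 0 0 0.55;-0.012 0.001 -0.032 0 0 0 0.55;-0.014 0.0014 -0.032 0 0 0 0.55;-0.016 0.0016 -0.032 0 0 0 0.55;-0.016 0.0016 -0.032 0 0 0 0.55"

```text
time_s: 3.2
tcp_pos: [0.6481, 0.1666, 0.1323]
ee_rot: [0.706, 0.035, 0.706, -0.035]
contact_force: [0.1, -0.7, -0.3]
width: 0.0382
```

Request:
send_rows:
  targets: "-0.002 0.0002 0 0 0 0 0.55;-0.004 0.0004 0 0 0 0 0.55;-0.005 0.0005 0 0 0 0 0.55;-0.005 0.0005 0 0 0 0 0.55"

```text
time_s: 3.6
tcp_pos: [0.6429, 0.167, 0.1318]
ee_rot: [0.706, 0.035, 0.706, -0.035]
contact_force: [-0.0, 0.8, -0.2]
width: 0.0384
```

Request:
send_rows:
  targets: "-0.003 0.0003 0 0 0 0 0.55;-0.006 0.0006 0.003 0 0 0 0.55;-0.009 0.0009 0.007 0 0 0 0.55;-0.015 0.0015 0.014 0 0 0 0.55;-0.022 0.0022 0.020 0 0 0 0.55;-0.0295 0.003 0.026 0 0 0 0.55;-0.0295 0.003 0.026 0 0 0 0.55"

```text
time_s: 4.3
tcp_pos: [0.6125, 0.1703, 0.1589]
ee_rot: [0.706, 0.035, 0.706, -0.035]
contact_force: [2.0, -0.3, 0.8]
width: 0.0382
```

```bash
python3 - <<'E'
from h import *
for n in["scene","side"]:
    im=arm.capture(n)[:,:,::-1]
    c=proj(n,(.6,.17,.1)).astype(int);crop(im,max(c[0]-70,0),c[1]-60,140,110,5,f"pics/d2_{n}.png")
E
```

```text
(no output)
```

View pics/d2_side.png

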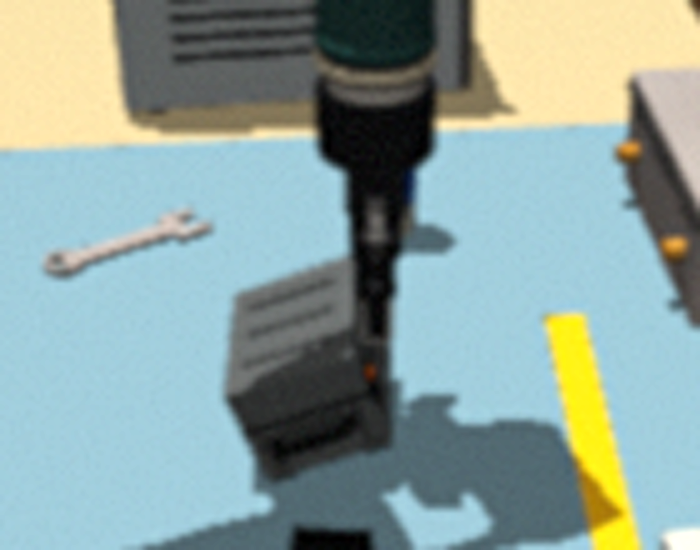

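The side view shows the crate pivoting cleanly at about 17° with the fingertips high on its far face. I'll continue the arc.

Request:
send_rows:
  targets: "-0.008 0.0008 0.005 0 0 0 0.55;-0.016 0.0016 0.009 0 0 0 0.55;-0.025 0.0025 0.0125 0 0 0 0.55;-0.034 0.0034 0.0155 0 0 0 0.55;-0.043 0.0043 0.0175 0 0 0 0.55;-0.050 0.005 0.0185 0 0 0 0.55;-0.056 0.0056 0.0188 0 0 0 0.55;-0.062 0.0062 0.0188 0 0 0 0.55;-0.068 0.0068 0.0185 0 0 0 0.55;-0.074 0.0074 0.018 0 0 0 0.55;-0.080 0.008 0.017 0 0 0 0.55;-0.080 0.008 0.017 0 0 0 0.55"

```text
time_s: 5.6
tcp_pos: [0.5322, 0.178, 0.174]
ee_rot: [0.706, 0.035, 0.707, -0.035]
contact_force: [-0.9, -0.7, 0.5]
width: 0.0385
```

```bash
python3 - <<'E'
from h import *
for n in["scene","side"]:
    im=arm.capture(n)[:,:,::-1]
    c=proj(n,(.6,.17,.1)).astype(int);crop(im,max(c[0]-70,0),c[1]-60,140,110,5,f"pics/e2_{n}.png")
E
```

```text
(no output)
```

View pics/e2_side.png

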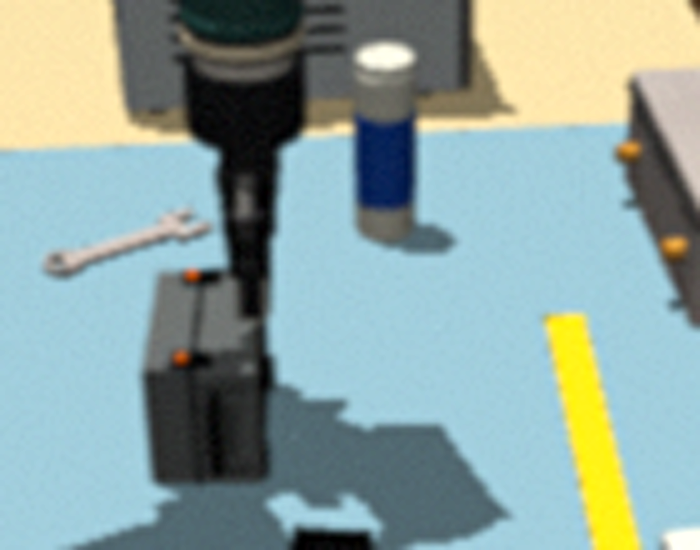

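View pics/e2_scene.png

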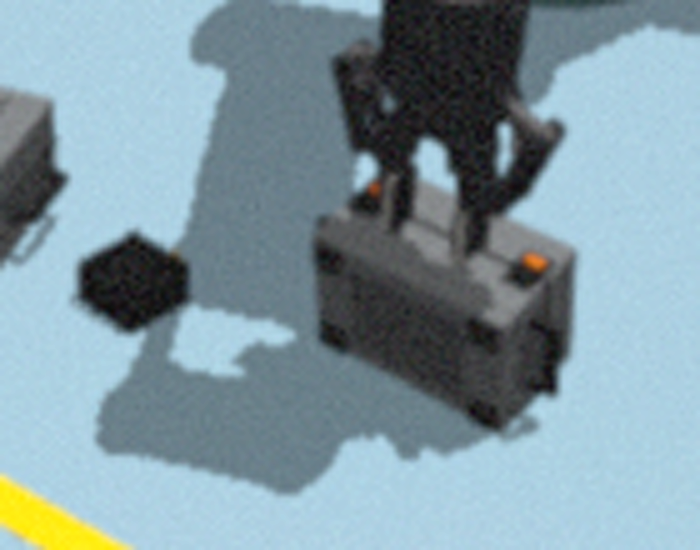

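The left crate now lies on its back. Its underside, at about (400,310) in the scene crop, is plain dark grey, so the right crate should carry the stamp. I'll move to it.

Request:
send_rows:
  targets: "0.01 0 0.045 0 0 0 0.55;0.03 -0.03 0.06 0 0 0.1 0.55;0.105 -0.322 0.06 0 0 0.339 0.55;0.105 -0.322 0.06 0 0 0.339 0.55;0.105 -0.322 0.06 0 0 0.339 0.55;0.105 -0.322 0.06 0 0 0.339 0.55;0.105 -0.322 0.06 0 0 0.339 0.55;0.105 -0.322 0.06 0 0 0.339 0.55;0.105 -0.322 0.06 0 0 0.339 0.55;0.105 -0.322 0.06 0 0 0.339 0.55;0.105 -0.322 0 0 0 0.339 0.55;0.105 -0.322 -0.01 0 0 0.339 0.55"

```text
time_s: 6.9
tcp_pos: [0.6367, -0.1419, 0.1613]
ee_rot: [0.7, -0.084, 0.704, 0.086]
contact_force: [-0.3, 1.1, -0.7]
width: 0.0382
```

```bash
python3 - <<'E'
from h import *
s,p,R=st();print(p,turn(R,np.radians(13.7),0))
im=arm.capture('wrist')[:,:,::-1];cv2.imwrite(f"pics/f_wrist.png",im)
E
```

```text
[ 0.63666023 -0.14193531  0.16134355] [-0.00194844 -0.00456464 -0.00099407]
```

View pics/f_wrist.png

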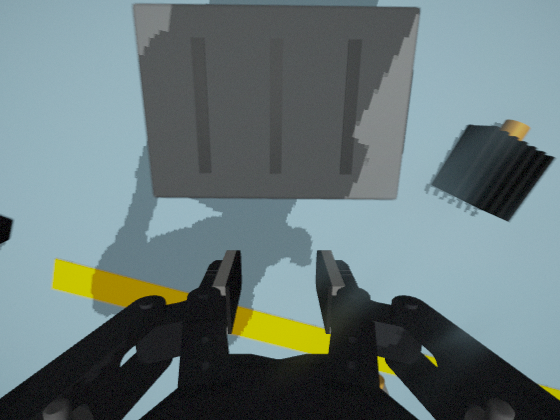

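The wrist view shows the right crate centred (columns 153–397, fingers at 278) and square. I'll descend, make contact and tip it.

Request:
send_rows:
  targets: "0 0 -0.018 0 0 0 0.55;0 0 -0.03 0 0 0 0.55;-0.006 -0.0015 -0.03 0 0 0 0.55;-0.012 -0.003 -0.03 0 0 0 0.55;-0.017 -0.004 -0.03 0 0 0 0.55;-0.021 -0.005 -0.03 0 0 0 0.55;-0.023 -0.0056 -0.03 0 0 0 0.55;-0.025 -0.006 -0.03 0 0 0 0.55;-0.025 -0.006 -0.03 0 0 0 0.55"

```text
time_s: 7.85
tcp_pos: [0.6153, -0.15, 0.1364]
ee_rot: [0.704, -0.084, 0.7, 0.084]
contact_force: [5.2, 2.1, 1.3]
width: 0.0382
```

Request:
send_rows:
  targets: "0.006 0.0015 0 0 0 0 0.55;0.006 0.0015 -0.005 0 0 0 0.55;0.003 0.0007 -0.005 0 0 0 0.55;0.001 0.0002 -0.005 0 0 0 0.55;0.001 0.0002 -0.005 0 0 0 0.55"

```text
time_s: 8.35
tcp_pos: [0.6145, -0.1496, 0.1296]
ee_rot: [0.702, -0.084, 0.702, 0.084]
contact_force: [2.7, 1.2, -1.3]
width: 0.0382
```

```bash
python3 - <<'E'
from h import *
s,p,R=st();print(p,turn(R,np.radians(13.7),0),s['contact_force'])
for n in["side"]:
    im=arm.capture(n)[:,:,::-1]
    c=proj(n,(.58,-.16,.1)).astype(int);crop(im,max(c[0]-70,0),c[1]-60,140,110,5,f"pics/g2_{n}.png")
E
```

```text
[ 0.61447939 -0.14959175  0.1295749 ] [-5.61712847e-04 -4.50502135e-05  2.43155613e-04] [ 2.70753262  1.20914919 -1.27072683]
```

View pics/g2_side.png

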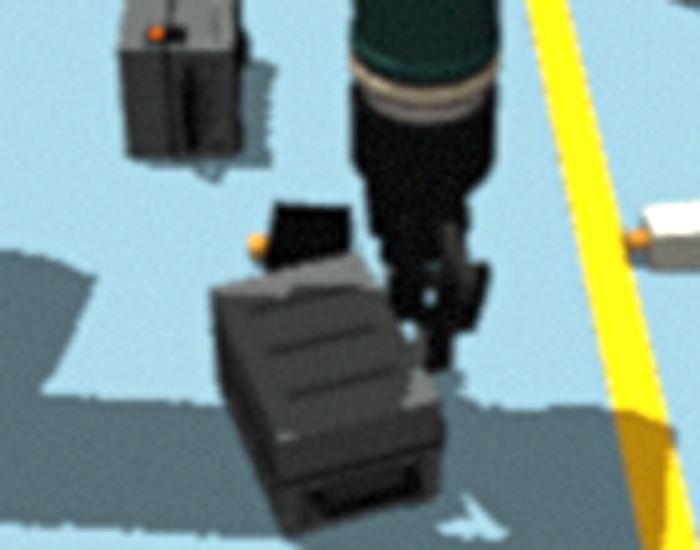

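The side view shows the tips on the far face, high up and in contact. I'll follow the arc.

Request:
send_rows:
  targets: "-0.003 -0.001 0.003 0 0 0 0.55;-0.008 -0.002 0.009 0 0 0 0.55;-0.0135 -0.0033 0.016 0 0 0 0.55;-0.0205 -0.005 0.022 0 0 0 0.55;-0.028 -0.007 0.0275 0 0 0 0.55;-0.036 -0.0088 0.0325 0 0 0 0.55;-0.044 -0.0107 0.0365 0 0 0 0.55;-0.0525 -0.0128 0.04 0 0 0 0.55;-0.061 -0.015 0.043 0 0 0 0.55;-0.070 -0.017 0.0445 0 0 0 0.55;-0.077 -0.0188 0.0455 0 0 0 0.55"

```text
time_s: 9.5
tcp_pos: [0.5367, -0.1689, 0.1756]
ee_rot: [0.702, -0.084, 0.702, 0.084]
contact_force: [0.1, 0.5, 1.7]
width: 0.0386
```

Request:
send_rows:
  targets: "-0.006 -0.0015 0 0 0 0 0.55;-0.012 -0.003 0 0 0 0 0.55;-0.018 -0.0044 -0.0005 0 0 0 0.55;-0.024 -0.0058 -0.001 0 0 0 0.55;-0.030 -0.0073 -0.002 0 0 0 0.55;-0.030 -0.0073 -0.002 0 0 0 0.55;-0.030 -0.0073 -0.002 0 0 0 0.55"

```text
time_s: 10.2
tcp_pos: [0.5071, -0.1759, 0.1729]
ee_rot: [0.702, -0.084, 0.702, 0.084]
contact_force: [0.5, 0.6, -0.4]
width: 0.0383
```

```bash
python3 - <<'E'
from h import *
for n in["scene","side"]:
    im=arm.capture(n)[:,:,::-1]
    c=proj(n,(.53,-.16,.1)).astype(int);crop(im,max(c[0]-70,0),c[1]-60,140,110,5,f"pics/i2_{n}.png")
E
```

```text
(no output)
```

View pics/i2_side.png

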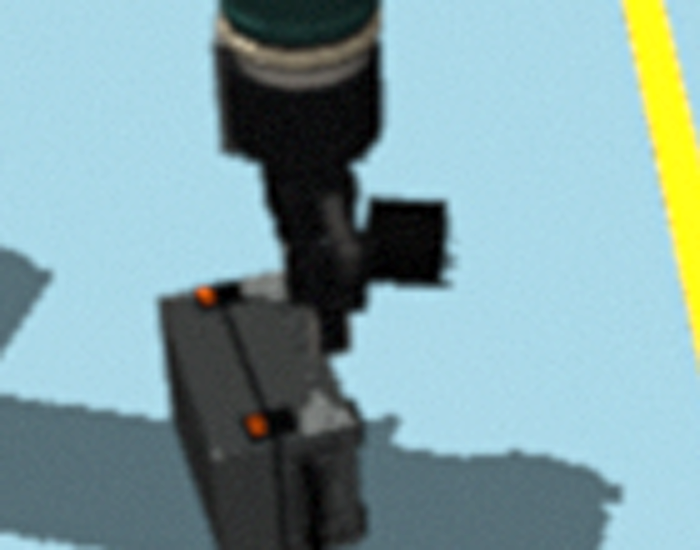

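View pics/i2_scene.png

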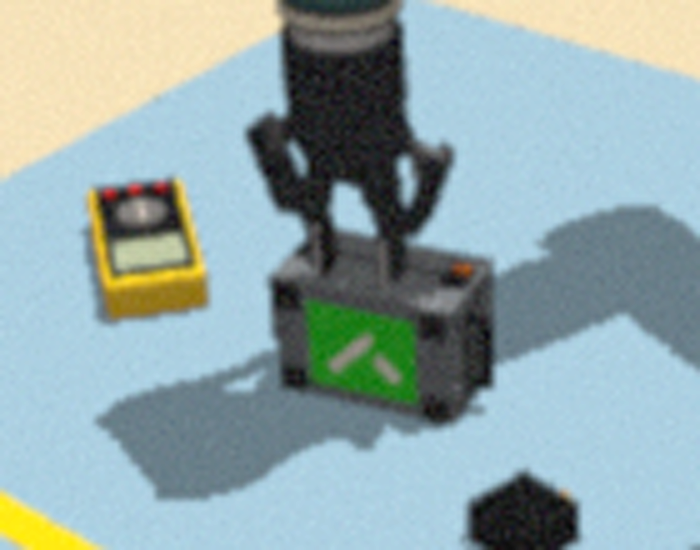

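The scene crop shows the green stamp with its white tick at about (362,350), so the right crate is stamped and lying on its back. I'll retreat, tilt the tool behind the lid, then measure.

Request:
send_rows:
  targets: "0.005 0 0.045 0 0 0 0.4;0 0 0.09 0 0 0 0.29;-0.03 -0.007 0.1 0 0 0 0.29;-0.07 -0.015 0.1 0.03 -0.12 0 0.29;-0.11 -0.025 0.1 0.062 -0.254 0 0.29;-0.126 -0.03 0.1 0.093 -0.382 0 0.29;-0.126 -0.03 0.1 0.124 -0.509 0 0.29;-0.126 -0.03 0.1 0.155 -0.636 0 0.29;-0.126 -0.03 0.1 0.186 -0.763 0 0.29;-0.126 -0.03 0.1 0.186 -0.763 0 0.29;-0.126 -0.03 0.1 0.186 -0.763 0 0.29;-0.126 -0.03 0.1 0.186 -0.763 0 0.29"

```text
time_s: 11.5
tcp_pos: [0.4182, -0.0749, 0.3261]
ee_rot: [0.91, -0.045, 0.407, 0.071]
contact_force: [1.0, -0.4, 0.2]
width: 0.0605
```

```bash
python3 - <<'E'
from h import *
s,p,R=st();print(p,turn(R,np.radians(13.7),.785),np.round(s['joint_positions'],2))
for n in["scene","side"]:
    im=arm.capture(n)[:,:,::-1];cv2.imwrite(f"pics/j_{n}.png",im)
    c=proj(n,(.5,-.18,.06)).astype(int);print(n,c-[60,50]);crop(im,c[0]-60,c[1]-50,120,100,6,f"pics/j2_{n}.png")
E
```

```text
[ 0.41821493 -0.07493742  0.32606541] [ 0.03549837 -0.05142092  0.07261737] [-0.5  -0.61  2.43  0.59  0.79 -2.55]
scene [194 119]
side [176 194]
```

View pics/j2_side.png

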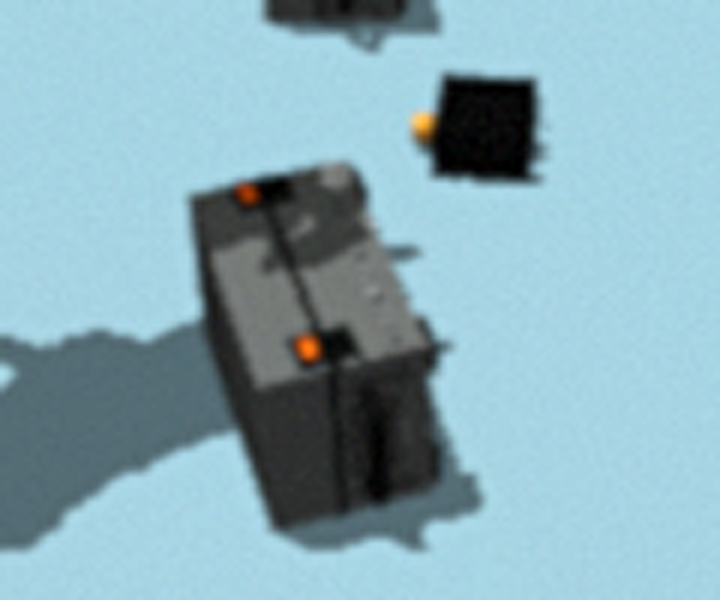

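View pics/j2_scene.png

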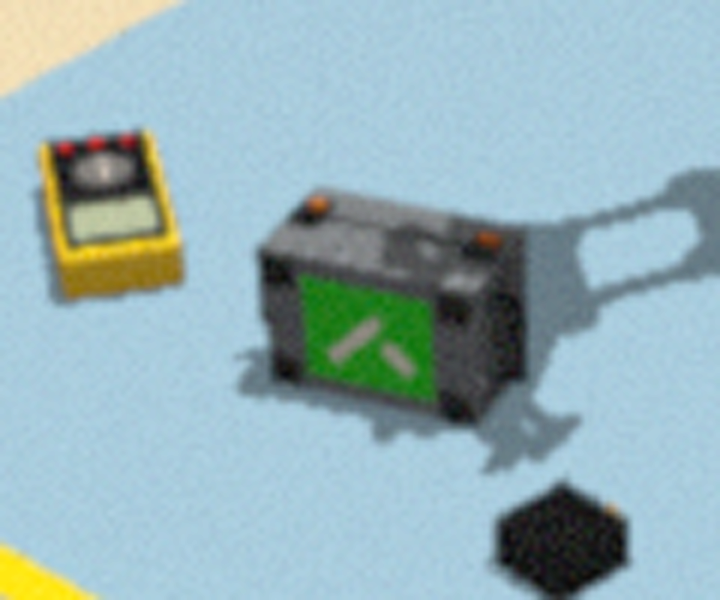

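The crate's position is clear in both crops. Joint 6 ran into its limit though, so the tilt only partly happened. I'll go back to vertical and half-turn the tool. First I'll compute the crate pose and the turns.

```bash
python3 - <<'E'
from h import *
s,p,R=st()
w=[x for x in want(np.radians(13.7),0)]
for x in w: print('to down',np.round((x*R.inv()).as_rotvec(),3))
# crate top face (z=.09): near-left,far-left,far-right,near-right where visible
A={'side':('side',[(192,195),(350,163),(430,347),(258,388)],6,(176,194)),
 'scene':('scene',[(318,188),(524,228),(478,290),(262,252)],6,(194,119))}
for k,(n,P,f,o) in A.items():
    q=np.array([plane(n,((a+.5)/f-.5+o[0],(b+.5)/f-.5+o[1]),.09)[:2] for a,b in P],np.float32)
    r=cv2.minAreaRect(q);print(k,np.round(q,3).tolist(),q.mean(0),r[1],r[2])
im=cv2.imread('pics/j_scene.png');hsv=cv2.cvtColor(im,cv2.COLOR_BGR2HSV)
m=cv2.inRange(hsv,(50,120,40),(75,255,255));m[:119]=0;m[:,:194]=0;m[220:]=0;m[:,314:]=0
ys,xs=np.nonzero(m);print('stamp px',xs.mean(),ys.mean(),plane('scene',(xs.mean(),ys.mean()),.045),len(xs))
E
```

```text
to down [-0.123  0.718  0.059]
to down [ 1.083  0.186 -2.882]
side [[0.42500001192092896, -0.12999999523162842], [0.4970000088214874, -0.11500000208616257], [0.5249999761581421, -0.23999999463558197], [0.453000009059906, -0.25600001215934753]] [ 0.47515363 -0.18516651] (0.07356397807598114, 0.1290767937898636) 12.770550727844238
scene [[0.453000009059906, -0.25200000405311584], [0.421999990940094, -0.1289999932050705], [0.48899999260902405, -0.11100000143051147], [0.5249999761581421, -0.23199999332427979]] [ 0.47217473 -0.18117225] (0.07474716752767563, 0.12735800445079803) 15.458629608154297
stamp px 254.86101694915254 174.63050847457626 [ 0.50537626 -0.17661718  0.045     ] 295
```

Request:
send_rows:
  targets: "0.02 -0.03 0 -0.02 0.12 0.01 0.29;0.04 -0.06 0 -0.04 0.24 0.02 0.29;0.04 -0.06 0 -0.06 0.36 0.03 0.29;0.04 -0.06 0 -0.08 0.48 0.04 0.29;0.04 -0.06 0 -0.1 0.6 0.05 0.29;0.04 -0.06 0 -0.123 0.718 0.059 0.29;0.04 -0.06 0 -0.123 0.718 0.059 0.29;0.04 -0.06 0 -0.123 0.718 0.059 0.29"

```text
time_s: 12.4
tcp_pos: [0.4592, -0.1361, 0.3254]
ee_rot: [0.702, -0.084, 0.702, 0.084]
contact_force: [-0.6, 0.3, -0.5]
width: 0.0606
```

```bash
python3 - <<'E'
from h import *
s,p,R=st();print(p,turn(R,np.radians(13.7),0),np.round(s['joint_positions'],2))
E
```

```text
[ 0.45924653 -0.13612997  0.32535024] [ 0.00012735 -0.00067894  0.00115022] [-0.34 -0.13  1.98 -0.    1.29 -2.15]
```

Request:
send_rows:
  targets: "0 0 0 0 0 -0.145 0.29;0 0 0 0 0 -0.29 0.29;0 0 0 0 0 -0.435 0.29;0 0 0 0 0 -0.58 0.29;0 0 0 0 0 -0.725 0.29;0 0 0 0 0 -0.87 0.29;0 0 0 0 0 -1.015 0.29;0 0 0 0 0 -1.16 0.29;0 0 0 0 0 -1.305 0.29;0 0 0 0 0 -1.45 0.29;0 0 0 0 0 -1.57 0.29;0 0 0 0 0 -1.57 0.29"

```text
time_s: 13.6
tcp_pos: [0.4577, -0.1364, 0.3262]
ee_rot: [0.555, 0.438, 0.556, -0.437]
contact_force: [0.3, 0.5, -0.7]
width: 0.0609
```

Request:
send_rows:
  targets: "0 0 0 0 0 -0.145 0.29;0 0 0 0 0 -0.29 0.29;0 0 0 0 0 -0.435 0.29;0 0 0 0 0 -0.58 0.29;0 0 0 0 0 -0.725 0.29;0 0 0 0 0 -0.87 0.29;0 0 0 0 0 -1.015 0.29;0 0 0 0 0 -1.16 0.29;0 0 0 0 0 -1.305 0.29;0 0 0 0 0 -1.45 0.29;0 0 0 0 0 -1.571 0.29;0 0 0 0 0 -1.571 0.29"

```text
time_s: 14.8
tcp_pos: [0.458, -0.1363, 0.3262]
ee_rot: [0.084, 0.703, 0.085, -0.701]
contact_force: [-0.4, 0.3, 0.1]
width: 0.0603
```

```bash
python3 - <<'E'
from h import *
s,p,R=st();print(p,turn(R,np.radians(13.7),0),turn(R,np.radians(13.7),.52),np.round(s['joint_positions'],2))
E
```

```text
[ 0.45804954 -0.13627676  0.32619484] [-0.00121442  0.00229699 -0.00044057] [ 0.12206673 -0.50287798 -0.00059585] [-0.34 -0.13  1.98  0.    1.29  0.99]
```

Request:
send_rows:
  targets: "-0.03 -0.02 0 0.03 -0.125 0 0.29;-0.06 -0.05 -0.02 0.06 -0.25 0 0.29;-0.088 -0.072 -0.04 0.09 -0.375 0 0.29;-0.088 -0.072 -0.07 0.122 -0.503 0 0.29;-0.088 -0.072 -0.07 0.122 -0.503 0 0.29;-0.088 -0.072 -0.07 0.122 -0.503 0 0.29;-0.088 -0.072 -0.07 0.122 -0.503 0 0.29"

```text
time_s: 15.5
tcp_pos: [0.3721, -0.2092, 0.259]
ee_rot: [0.062, 0.859, 0.103, -0.498]
contact_force: [-0.5, -0.1, 0.5]
width: 0.0608
```

```bash
python3 - <<'E'
from h import *
s,p,R=st();print(p,turn(R,np.radians(13.7),.52),np.round(s['joint_positions'],2))
E
```

```text
[ 0.37213636 -0.2091883   0.25896558] [ 0.00352277  0.00022133 -0.00081744] [-0.86 -0.35  2.35  0.56  0.97  0.18]
```

Request:
send_rows:
  targets: "0 0 -0.04 0 0 0 0.29;0 0 -0.08 0 0 0 0.29;0 0 -0.12 0 0 0 0.29;0 0 -0.15 0 0 0 0.29;0 0 -0.15 0 0 0 0.29;0 0 -0.15 0 0 0 0.29"

```text
time_s: 16.1
tcp_pos: [0.3729, -0.2088, 0.108]
ee_rot: [0.061, 0.859, 0.104, -0.498]
contact_force: [0.2, -0.6, 0.9]
width: 0.0608
```

```bash
python3 - <<'E'
from h import *
s,p,R=st();print(p,turn(R,np.radians(13.7),.52),np.round(s['joint_positions'],2))
for n in["scene","side"]:
    im=arm.capture(n)[:,:,::-1]
    c=proj(n,(.45,-.18,.08)).astype(int);crop(im,c[0]-70,c[1]-60,140,110,5,f"pics/k2_{n}.png")
E
```

```text
[ 0.37292487 -0.20875186  0.10799422] [ 7.61850783e-04 -6.23578506e-05 -2.34189482e-03] [-0.86 -0.09  2.48  0.8   0.66 -0.16]
```

View pics/k2_side.png

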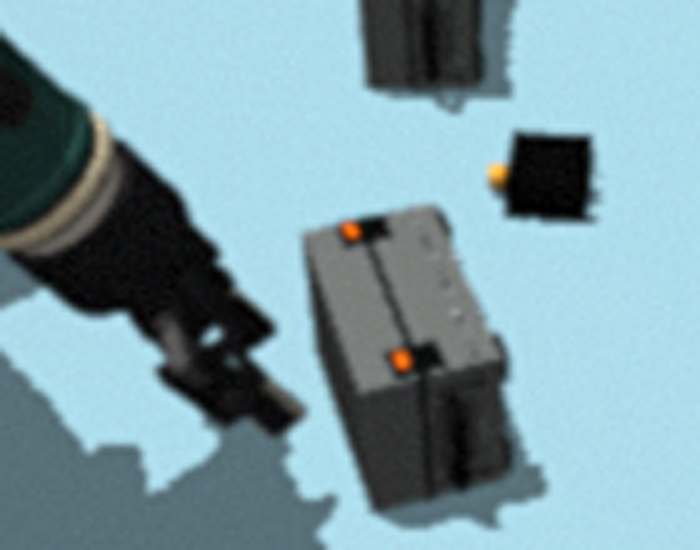

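The side view shows the tilted fingers behind the lid, clear of it. I'll lower and close in.

Request:
send_rows:
  targets: "0 0 -0.015 0 0 0 0.29;0 0 -0.028 0 0 0 0.29;0.006 0.0014 -0.028 0 0 0 0.29;0.012 0.003 -0.028 0 0 0 0.29;0.016 0.004 -0.028 0 0 0 0.29;0.018 0.0043 -0.028 0 0 0 0.29;0.020 0.0048 -0.028 0 0 0 0.29;0.020 0.0048 -0.028 0 0 0 0.29"

```text
time_s: 17.0
tcp_pos: [0.391, -0.2033, 0.0786]
ee_rot: [0.06, 0.859, 0.103, -0.498]
contact_force: [-0.2, -1.0, -0.3]
width: 0.0605
```

Request:
send_rows:
  targets: "0.002 0.0005 0 0 0 0 0.29;0.004 0.001 0 0 0 0 0.29;0.006 0.0014 0 0 0 0 0.29;0.006 0.0014 0 0 0 0 0.29"

```text
time_s: 17.4
tcp_pos: [0.3967, -0.2019, 0.0781]
ee_rot: [0.059, 0.859, 0.103, -0.499]
contact_force: [-1.3, -0.1, 0.7]
width: 0.0607
```

```bash
python3 - <<'E'
from h import *
s,p,R=st();print(p,turn(R,np.radians(13.7),.52),s['contact_force'],np.round(s['joint_positions'],2))
for n in["scene","side"]:
    im=arm.capture(n)[:,:,::-1]
    c=proj(n,(.45,-.18,.08)).astype(int);crop(im,c[0]-70,c[1]-60,140,110,5,f"pics/l2_{n}.png")
E
```

```text
[ 0.39666096 -0.20193166  0.07814081] [-0.00027779 -0.00146466  0.00079983] [-1.28405623 -0.11762344  0.68767925] [-0.8   0.01  2.47  0.9   0.57 -0.22]
```

View pics/l2_side.png

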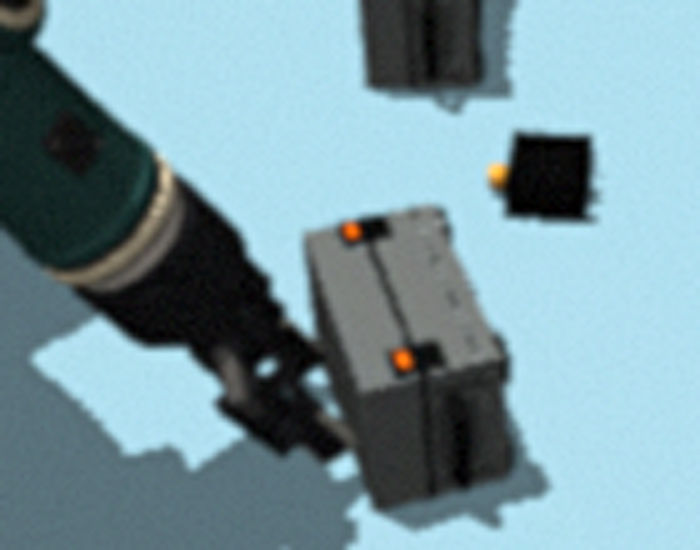

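```bash
python3 - <<'E'
from h import *
k=.043;s,p,R=st();e=lambda a:np.array([np.cos(a),np.sin(a)])
a0=np.radians(13.7);C=p[:2]+k*e(a0);a=a0;tot=np.radians(-17.1)
P=[(p[:2],a0)]
for i in range(23):
    if 2<=i<20:a+=tot/18
    C=C+.009*e(a);P.append((C-k*e(a),a))
for b in(0,12):
    q0,b0=P[b];
    print('call from',b)
    for q,aa in P[b+1:b+13]:
        print(np.round(q-q0,4),round(aa-b0,4), np.round(q,3))
print('final lid',C,'underside',C+.078*e(a),np.degrees(a))
E
```

```text
call from 0
[0.0087 0.0021] 0.0 [ 0.405 -0.2  ]
[0.0175 0.0043] 0.0 [ 0.414 -0.198]
[0.0261 0.0069] -0.0166 [ 0.423 -0.195]
[0.0348 0.0095] -0.0332 [ 0.431 -0.192]
[0.0435 0.0119] -0.0497 [ 0.44 -0.19]
[0.0522 0.0141] -0.0663 [ 0.449 -0.188]
[0.061  0.0162] -0.0829 [ 0.458 -0.186]
[0.0698 0.0182] -0.0995 [ 0.466 -0.184]
[0.0786 0.02  ] -0.1161 [ 0.475 -0.182]
[0.0875 0.0217] -0.1326 [ 0.484 -0.18 ]
[0.0964 0.0232] -0.1492 [ 0.493 -0.179]
[0.1053 0.0245] -0.1658 [ 0.502 -0.177]
call from 12
[0.0089 0.0012] -0.0166 [ 0.511 -0.176]
[0.0179 0.0023] -0.0332 [ 0.52  -0.175]
[0.0269 0.0032] -0.0497 [ 0.529 -0.174]
[0.0359 0.004 ] -0.0663 [ 0.538 -0.173]
[0.0449 0.0046] -0.0829 [ 0.547 -0.173]
[0.0539 0.0051] -0.0995 [ 0.556 -0.172]
[0.0629 0.0054] -0.1161 [ 0.565 -0.172]
[0.0719 0.0056] -0.1326 [ 0.574 -0.172]
[0.0809 0.0051] -0.1326 [ 0.583 -0.172]
[0.0899 0.0045] -0.1326 [ 0.592 -0.173]
[0.0989 0.004 ] -0.1326 [ 0.601 -0.173]
final lid [ 0.64368495 -0.17591583] underside [ 0.72154766 -0.18054173] -3.3999999999999986
```

Request:
send_rows:
  targets: "0.0045 0.0011 0 0 0 0 0.29;0.009 0.002 0 0 0 0 0.29;0.0175 0.0043 0 0 0 0 0.29;0.026 0.007 0 0 0 -0.0166 0.29;0.035 0.0095 0 0 0 -0.033 0.29;0.0435 0.012 0 0 0 -0.05 0.29;0.052 0.014 0 0 0 -0.066 0.29;0.061 0.016 0 0 0 -0.083 0.29"

```text
time_s: 18.3
tcp_pos: [0.458, -0.1851, 0.0779]
ee_rot: [0.038, 0.862, 0.068, -0.501]
contact_force: [-4.2, -0.4, 1.1]
width: 0.0607
```

```bash
python3 - <<'E'
from h import *
s,p,R=st();print(p,turn(R,np.radians(13.7)-.083,.52),s['contact_force'],np.round(s['joint_positions'],2))
for n in["scene","side"]:
    im=arm.capture(n)[:,:,::-1]
    c=proj(n,(.51,-.18,.08)).astype(int);print(c-[70,60]);crop(im,c[0]-70,c[1]-60,140,110,5,f"pics/m2_{n}.png")
E
```

```text
[ 0.45802904 -0.18509037  0.07792991] [-0.00149311 -0.00176173  0.00070517] [-4.21997974 -0.36592459  1.10528193] [-0.63  0.07  2.41  0.93  0.46 -0.02]
[182 105]
[170 178]
```

View pics/m2_side.png

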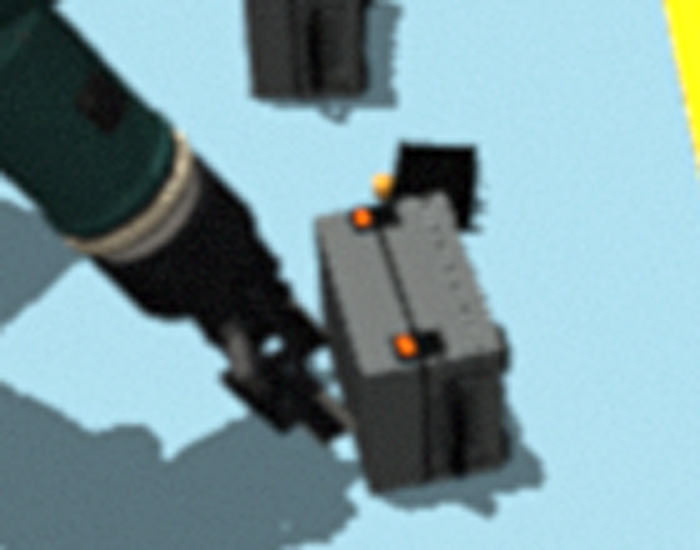

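The side view shows both fingertips pushing the lid and the crate turning with the tool. I'll continue.

Request:
send_rows:
  targets: "0.009 0.002 0 0 0 -0.0166 0.29;0.0175 0.004 0 0 0 -0.033 0.29;0.0265 0.0055 0 0 0 -0.05 0.29;0.0355 0.007 0 0 0 -0.066 0.29;0.0445 0.0083 0 0 0 -0.083 0.29;0.053 0.0095 0 0 0 -0.1 0.29;0.062 0.0106 0 0 0 -0.116 0.29;0.071 0.0115 0 0 0 -0.133 0.29;0.080 0.0123 0 0 0 -0.149 0.29;0.089 0.0129 0 0 0 -0.166 0.29;0.098 0.0134 0 0 0 -0.182 0.29;0.107 0.0137 0 0 0 -0.199 0.29"

```text
time_s: 19.6
tcp_pos: [0.5643, -0.1715, 0.0778]
ee_rot: [-0.012, 0.864, -0.018, -0.503]
contact_force: [-3.3, 0.7, 2.6]
width: 0.0605
```

```bash
python3 - <<'E'
from h import *
s,p,R=st();print(p,turn(R,np.radians(13.7)-.282,.52),s['contact_force'],np.round(s['joint_positions'],2))
for n in["scene","side"]:
    im=arm.capture(n)[:,:,::-1];cv2.imwrite(f"pics/n_{n}.png",im)
    c=proj(n,(.65,-.18,.06)).astype(int);print(c-[60,50]);crop(im,c[0]-60,c[1]-50,120,100,6,f"pics/n2_{n}.png")
E
```

```text
[ 0.56430795 -0.1714888   0.07775147] [-0.00220955 -0.00246076  0.0004018 ] [-3.34111905  0.70896747  2.6302723 ] [-0.42  0.19  2.26  0.75  0.28  0.51]
[164 141]
[232 190]
```

View pics/n2_side.png

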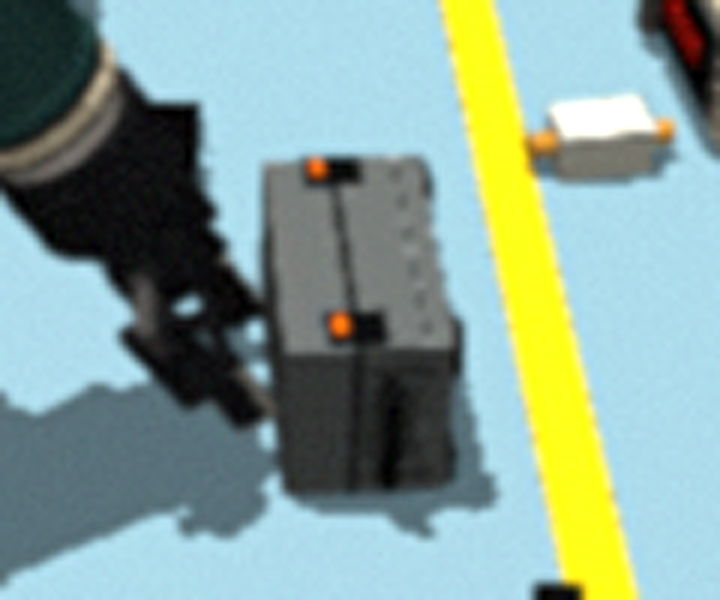

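View pics/n2_scene.png

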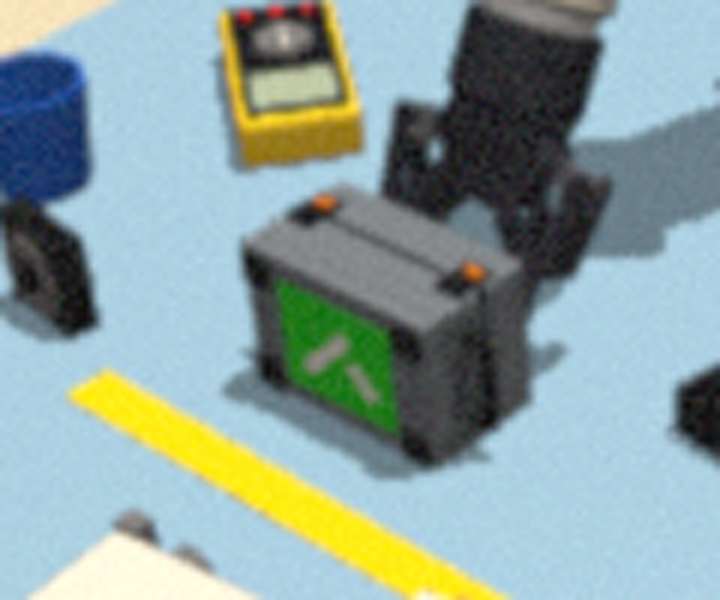

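```bash
cat > meas.py <<'E'
from h import *
def meas(A):
  for k,(P,f,o) in A.items():
    n=k.split('_')[0]
    q=np.array([plane(n,((a+.5)/f-.5+o[0],(b+.5)/f-.5+o[1]),.09)[:2] for a,b in P])
    # order nl,fl,fr,nr
    nl,fl,fr,nr=q;yv=(nl+fl-nr-fr);xv=(fl+fr-nl-nr)
    print(k,'c',np.round(q.mean(0),4),'yaw from y',round(np.degrees(np.arctan2(-yv[0],yv[1])),2),'from x',round(np.degrees(np.arctan2(xv[1],xv[0])),2),'sz',np.round([np.linalg.norm(xv)/2,np.linalg.norm(yv)/2],3),'fl,fr',np.round(fl,4),np.round(fr,4),'nl nr',np.round(nl,4),np.round(nr,4))
E
python3 - <<'E'
from meas import *
meas({'side':([(263,163),(425,157),(455,348),(285,352)],6,(232,190)),
'scene':([(523,262),(430,333),(245,243),(345,185)],6,(164,141))})
E
```

```text
side c [ 0.6464 -0.1759] yaw from y -3.64 from x -3.59 sz [0.074 0.128] fl,fr [ 0.6884 -0.1138] [ 0.6784 -0.2427] nl nr [ 0.6125 -0.11  ] [ 0.6063 -0.2371]
scene c [ 0.6416 -0.1704] yaw from y -1.58 from x -1.26 sz [0.072 0.127] fl,fr [ 0.6799 -0.1063] [ 0.6749 -0.2361] nl nr [ 0.6067 -0.1079] [ 0.6047 -0.2313]
```

Request:
send_rows:
  targets: "0.008 -0.0002 0 0 0 -0.0166 0.29;0.016 -0.0007 0 0 0 -0.0166 0.29;0.024 -0.0012 0 0 0 -0.0166 0.29;0.031 -0.0016 0 0 0 -0.0166 0.29;0.037 -0.002 0 0 0 -0.0166 0.29;0.042 -0.0023 0 0 0 -0.0166 0.29;0.046 -0.0025 0 0 0 -0.0166 0.29;0.046 -0.0025 0 0 0 -0.0166 0.29"

```text
time_s: 20.5
tcp_pos: [0.6113, -0.1748, 0.0784]
ee_rot: [-0.015, 0.865, -0.026, -0.502]
contact_force: [-0.2, 1.7, 0.3]
width: 0.0607
```

```bash
python3 - <<'E'
from h import *
s,p,R=st();print(p,turn(R,np.radians(-3.4),.52),s['contact_force'],np.round(s['joint_positions'],2))
for n in["scene","side"]:
    im=arm.capture(n)[:,:,::-1];cv2.imwrite(f"pics/o_{n}.png",im)
    c=proj(n,(.7,-.18,.06)).astype(int);print(c-[60,50]);crop(im,c[0]-60,c[1]-50,120,100,6,f"pics/o2_{n}.png")
E
```

```text
[ 0.61133457 -0.174842    0.07841335] [-0.00042732 -0.00048508  0.00081381] [-0.19376073  1.69162553  0.2984635 ] [-0.39  0.26  2.16  0.64  0.27  0.66]
[153 149]
[250 189]
```

View pics/o2_side.png

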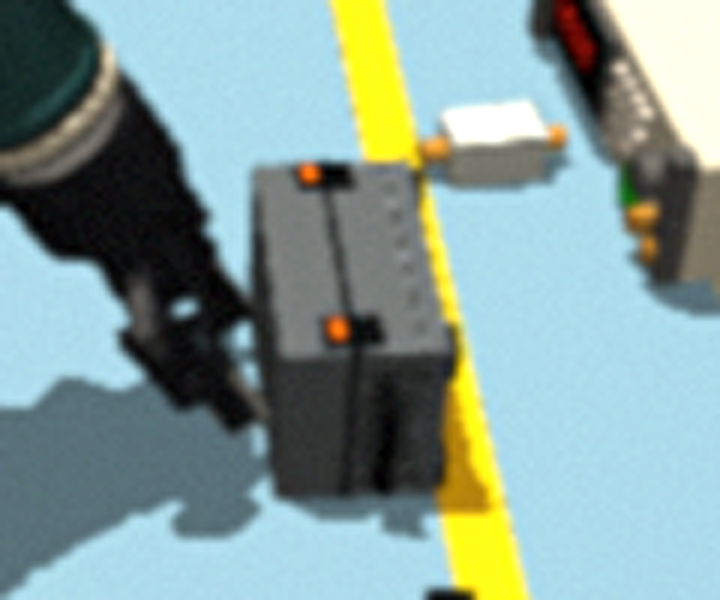

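View pics/o2_scene.png

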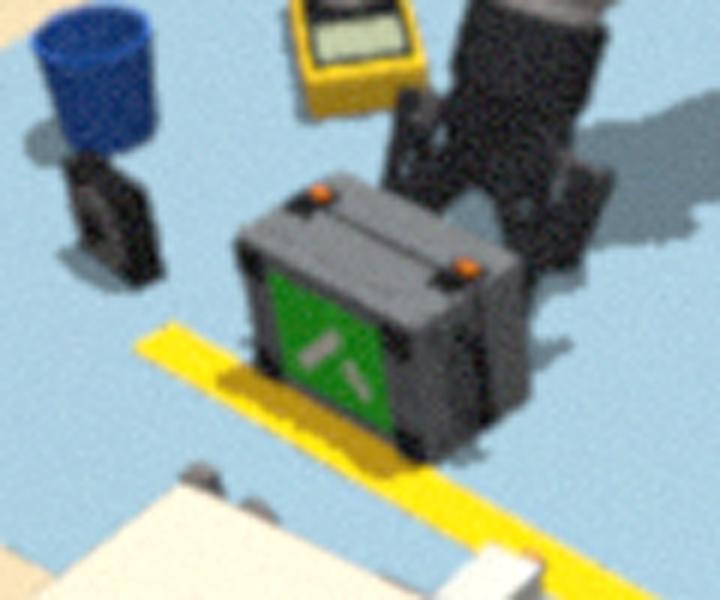

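```bash
python3 - <<'E'
from meas import *
meas({'side':([(252,168),(413,162),(448,352),(276,357)],6,(250,189)),
'scene':([(527,260),(428,333),(238,235),(342,175)],6,(153,149))})
# scene: bench contact of far feet, line near/far edges under crop
f,o=6,(153,149)
for nm,(a,b) in dict(footR=(262,372),footL=(428,458),lineFarR=(137,347),lineNearR=(178,322)).items():
    print(nm,np.round(plane('scene',((a+.5)/f-.5+o[0],(b+.5)/f-.5+o[1]),0.0),4))
E
```

```text
side c [ 0.6902 -0.1798] yaw from y -4.78 from x -3.37 sz [0.075 0.128] fl,fr [ 0.7334 -0.1179] [ 0.7215 -0.2462] nl nr [ 0.6576 -0.1141] [ 0.6481 -0.2412]
scene c [ 0.6893 -0.1729] yaw from y -1.94 from x -1.86 sz [0.071 0.131] fl,fr [ 0.7277 -0.1073] [ 0.7218 -0.2409] nl nr [ 0.6553 -0.1075] [ 0.6523 -0.236 ]
footR [ 0.7197 -0.2438  0.    ]
footL [ 0.7217 -0.1248  0.    ]
lineFarR [ 0.7426 -0.3143  0.    ]
lineNearR [ 0.7146 -0.3128  0.    ]
```

Request:
send_rows:
  targets: "0.003 -0.0002 0 0 0 0 0.29;0.006 -0.0004 0 0 0 0 0.29;0.009 -0.0005 0 0 0 0 0.29;0.011 -0.0006 0 0 0 0 0.29;0.011 -0.0006 0 0 0 0 0.29"

```text
time_s: 21.1
tcp_pos: [0.6222, -0.1754, 0.0785]
ee_rot: [-0.015, 0.865, -0.026, -0.501]
contact_force: [-0.6, 0.2, 1.3]
width: 0.0608
```

Request:
send_rows:
  targets: "-0.01 0.0006 0 0 0 0 0.29;-0.03 0.002 0.005 0 0 0 0.29;-0.06 0.004 0.03 0 0 0 0.29;-0.09 0.006 0.07 0 0 0 0.29;-0.12 0.008 0.11 0 0 0 0.29;-0.15 0.01 0.15 0 0 0 0.29;-0.15 0.01 0.15 0 0 0 0.29"

```text
time_s: 21.8
tcp_pos: [0.472, -0.1666, 0.2362]
ee_rot: [-0.013, 0.868, -0.028, -0.496]
contact_force: [0.9, -0.4, 1.2]
width: 0.0606
```

```bash
python3 - <<'E'
from h import *
s,p,R=st();print(p,s['contact_force'],np.round(s['joint_positions'],2))
for n in["scene","side"]:
    im=arm.capture(n)[:,:,::-1];cv2.imwrite(f"pics/p_{n}.png",im)
    c=proj(n,(.7,-.18,.06)).astype(int);print(c-[60,50]);crop(im,c[0]-60,c[1]-50,120,100,6,f"pics/p2_{n}.png")
E
```

```text
[ 0.47201728 -0.16655034  0.23624652] [ 0.87133384 -0.39805831  1.20621925] [-0.51 -0.25  2.33  0.38  0.61  0.86]
[153 149]
[250 189]
```

View pics/p2_side.png

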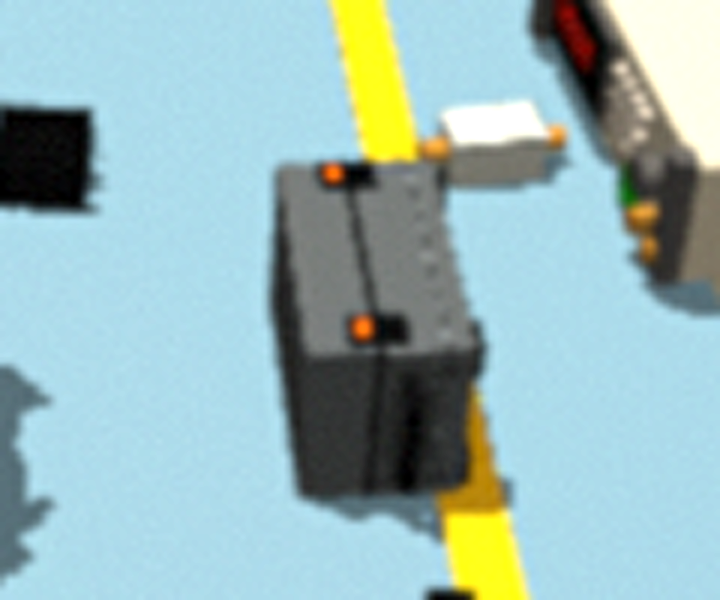

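View pics/p2_scene.png

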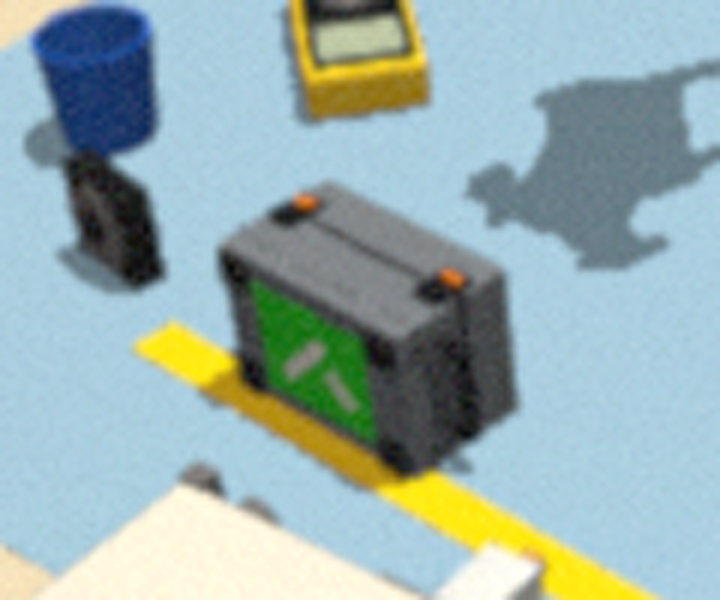

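View pics/p_scene.png

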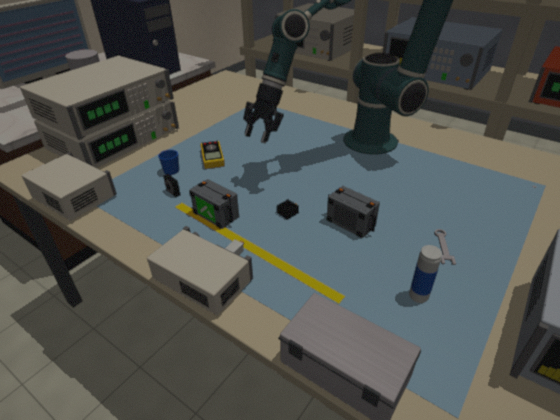

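```bash
python3 - <<'E'
from meas import *
meas({'side':([(277,168),(437,163),(476,352),(302,357)],6,(250,189)),
'scene':([(507,272),(402,345),(219,244),(322,182)],6,(153,149))})
# line refit per camera, in this image, excluding occlusion: fit edges with visible pixels far from crate
for n in('scene','side'):
    im=cv2.imread(f'pics/p_{n}.png');m=yellow(im);k,l,stt,c=cv2.connectedComponentsWithStats(m)
    pts=[]
    for i in range(1,k):
        ys,xs=np.nonzero(l==i)
        w=np.array([plane(n,(x,y),0)[:2] for x,y in zip(xs,ys)])
        w=w[(abs(w[:,0]-.75)<.05)&(abs(w[:,1])<.33)]
        pts+=list(w)
    pts=np.array(pts);v=pts[pts[:,1]>-.08]
    cf=np.polyfit(v[:,1],v[:,0],1);print(n,len(v),'line x at y=-.18',np.polyval(cf,-.18),'slope deg',np.degrees(np.arctan(-cf[0])))
    u=pts[pts[:,1]<-.28];print('right end mean',u.mean(0),'pred',np.polyval(cf,u[:,1].mean()))
f,o=6,(153,149)
for nm,(a,b) in dict(footR=(253,388),footL=(403,473)).items():
    print(nm,np.round(plane('scene',((a+.5)/f-.5+o[0],(b+.5)/f-.5+o[1]),0.003),4))
E
```

```text
side c [ 0.7015 -0.1813] yaw from y -4.74 from x -3.66 sz [0.075 0.128] fl,fr [ 0.7444 -0.1198] [ 0.7334 -0.2475] nl nr [ 0.6692 -0.1154] [ 0.6591 -0.2424]
scene c [ 0.7015 -0.1757] yaw from y -3.16 from x -2.02 sz [0.072 0.132] fl,fr [ 0.7417 -0.111 ] [ 0.7328 -0.243 ] nl nr [ 0.6686 -0.109 ] [ 0.6629 -0.2399]
scene 993 line x at y=-.18 0.7372238205860556 slope deg -3.5963722441361883
right end mean [ 0.7324265  -0.29700049] pred 0.7298702111024981
side 415 line x at y=-.18 0.7438671147842225 slope deg -3.1963145155874115
right end mean [ 0.73719001 -0.29607348] pred 0.7373850893484185
footR [ 0.7345 -0.2349  0.003 ]
footL [ 0.7399 -0.1244  0.003 ]
```

Underside-to-line offsets agree within about 3 mm in both cameras, and the yaw is about -3.4°. The other crate is still lying where it was tipped and the bystanders look unmoved. I'm handing in.

```bash
python3 - <<'E'
from station import arm
print(arm.read_state()['time_s']);print(arm.job_done())
E
```

```text
21.9
the job is handed in; nothing more can be done
None
```

I tipped both crates onto their backs with the fingertips, left one first. The right crate carried the green stamp, so I pushed that one along the bench, turning it about 17° on the way, until its underside stood on the dispatch line. I then drew the arm clear and handed in at about 22 s.

**Final checks:**
- **Position:** the underside is about 1 mm short of the tape's middle in the side camera and about 3 mm past it in the scene camera. The feet seen in the scene camera are within about 1 mm of it. The tape is 30 mm wide.
- **Squareness:** the crate's yaw read between -2.0° and -4.7° depending on camera and edge, averaging about -3.4°. The line is at about -3.4°, and the tool was at about -3.4° just before the final push.
- **Everything else:** by eye in the pictures, the left crate still lies where it was tipped, with its plain underside facing out, and nothing else moved.

**Disagreements and a detour:** the two cameras differ by up to about 5 mm in absolute position, so I compared the crate with the line within each view. My first attempt to tilt the tool ran joint 6 to its limit while clear of everything. I fixed that by giving the tool a half turn, and nothing was touched.

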